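# Unhook the parts chest and hold its lid open

### The arm

A 6-joint arm with a two-finger parallel gripper is mounted at the origin on the work surface. World frame = base frame: x ahead of the robot, y to its left, z up, the work surface at z = 0. Lengths are in mm, angles in rad, forces in N, time in s.
With the tool pointing down it reaches from about 350 to 775 mm from the base axis. Payload 5.5 kg.
Tool frame: the origin (TCP) lies midway between the tips of the shut fingers; the grasp point (between the pads) lies 19 mm behind it; z points along the fingers, y is the line along which they close (so a half turn about z gives the same grasp; the last joint's range is limited). The gripper opens to 85 mm and grips with 20 to 120 N. Pads are 22 mm wide; open, the fingers measure 114 mm over their backs; the gripper's body (76 mm by 85 mm) begins 54 mm behind the grasp point. The pads swing forward as they close: fully open they stand 13 mm farther back than shut.
Start: joints at [-1.467, 0.313, 0.046, 1.304, 0, 1.431], TCP at [138.793, -558.04, 231.323] pointing down, gripper open.
Joint ranges: [-2.76, 2.76], [-0.86, 1.69], [-1.03, 1.26], [-2.2, 2.34], [-1.47, 1.5], [-3.14, 3.14]. Speed limits (rad/s): [2.57, 2.57, 3.14, 3.14, 3.14, 3.14].

### API

Orientations are given as a rotation vector (axis times angle).
In Python, from rig import arm gives the robot as it stands.
- The arm moves only by the tool jog_arm, never from a script. Its argument "plan" is one flat list of numbers, 6 for each row, row after row: the shift along the tool's x, y, z in m, then the turn, a rotation vector about the tool's x, y, z in rad. In form: [tx, ty, tz, ax, ay, az, tx, ty, tz, ax, ay, az, ...]. A call has 1 to 8 rows; each row is the pose to reach, as a shift and turn from the pose commanded when the call began, along the tool's axes at that moment; what a row does not reach only later rows make up. A row lasts 1/12 s, in which the tool goes at most 41.7 mm and 7.16 degrees, less where a joint would pass 70% of its speed; a pose out of reach is approached as far as the arm can. A call with a gripper value outside its range is refused whole. "jaw" is the finger opening in m, from 0 to 0.0854, set as the call begins (left out, the last holds). The fingers move at their own pace and stop on an object; "squeeze" is the grip in N (left out, the last holds). Time passes only in rows, so rows that repeat a pose let the fingers close. It gives the time, the measured TCP pose, the force, the opening and the grip force at its end, in the units of the state.
- arm.get_obs(): the state, without advancing time (a new reading comes with each control period).
- arm.camera(name): name is "side" or "top" or "wrist"; returns the picture (420x560x3 uint8, red, green, blue); there is no depth.
- arm.calibration(name): a dict with "vfov" (degrees; the focal length in pixels is half the picture's height over the tangent of half this angle, whatever the lens; pixels are square), "cx", "cy" (the principal point, pixels), "R" (3x3) and "t" (3): a world point X has camera coordinates R X + t; the wrist camera has in their place "mount" (4x4, takes a point from camera to tool coordinates, whose origin is the TCP and whose axes are the flange's). Camera axes: x right, y down, z forward; pixel columns grow to the right and rows downward; lengths in mm; the calibration is good to about 2 mm. A picture is of the moment at which its call begins: read the wrist's pose just before it. calibration takes no time and is no camera call.
- arm.finish_job(): hands the job in; it is judged then, once.
The state is a dict: "time_s": time; "joint_pos": joint angles; "dq": joint speeds; "joint_efforts": joint torques, N m; "tool_pos": TCP position; "orientation": TCP orientation; "contact_force": force on the tool from outside, world axes, zero at the start; "torque": the same for the moment, N m; "grip_width": finger opening in mm; "finger_force": force on a finger pad.
Only numpy, scipy, OpenCV 4.12 (cv2) and the standard library are available. Lean on these libraries where they do the work, as an engineer would, in place of code of your own. Each camera call takes 0.05 s, during which the arm holds its last target. There are 200 camera calls.

### The job

Swing the brass hook on the front of the wooden parts chest well clear of its stud, to the robot's right (at least 45 degrees over), then lift the lid (its brass pull is there for this) to 50 degrees from closed and keep holding it there: nothing props the lid and it falls shut if released, so finish with the gripper fingers still holding it and the lid at rest. Never swing the lid much beyond that (70 degrees at most), and leave the other things on the desk where they are.

Things in the scene. Friction and masses are not known exactly. Their poses are not given: they have to be found in the camera images.
- chest: Wooden parts chest, fixed, 150 mm deep (x), 240 wide (y), 91 high with the lid closed (lid: top 16 mm). Origin: centre of its underside on the desk. x points from the front face (hook, pull) to the hinged rear edge, y to the chest's left (robot's left), z up; at yaw 0 the front faces the robot. Offsets given for the other things are (x, y, z) in mm in this frame.
- chest_lid: The chest's lid, a wooden board 150 x 240 x 16 mm with the brass pull and stud on its front edge. Origin: middle of the hinge line, at the board's rear lower edge; axes as the chest's when closed, turning with the lid.
- hinge_mid (a point): Middle of the lid's hinge line, at (75, 0, 75) on the chest; the hinge line runs along the chest's y axis.
- lid_angle (a joint): Lid angle in rad: 0 closed, grows as the front edge rises (50 degrees = 0.873), stop at 1.4. Free hinge without stay or friction: the lid (roughly 0.2 to 0.45 kg) always falls shut. While hooked it cannot be lifted.
- stud (a point): Root of the brass stud on the lid's front edge that the hook catches, 5 mm thick, sticking out 14 mm to the front; lid closed at (-75, -58, 83).
- lid_pull (a point): Brass T-shaped pull on the lid's front edge: round crossbar 14 mm thick, 40 long, parallel to the chest's y, on an 8 mm stem at mid-length, 30 mm in front of the lid. Centre of the crossbar: closed at (-105, 50, 83): 180 mm ahead of and 8 above the hinge line. Can be pinched from above across its ends (fingers closing along y); it turns between the pads as the lid rises.
- latch_hook (a joint): Angle of the brass hook in rad: 0 to 0.1 upright, hooked over the stud; grows as its upper end swings to the chest's right (-y) and down about an axis along the chest's x at (-83, -66, 50); stop at 1.7. The stud is free from about 0.35. Stiff pivot: stays where it is pushed; under 1 N moves it.
- hook_ball (a point): Centre of the 14 mm brass ball on the hook's upper end, to push it by: 68 mm above the pivot and 20 in front of it, at (-103, -66, 118) when hooked: 28 mm in front of the chest's front face, 27 above the lid. The hook is 6 mm round rod; its upright part runs 8 mm in front of the front face.
- parts_cup: White ceramic parts cup, 64 mm wide, 50 mm high, beside the chest; leave alone. Origin: centre of its underside.
- helicoid: Green anodised focusing helicoid, a ring 66 mm wide, 28 mm high, beside the chest; leave alone. Origin: centre of its underside.
- prism_housing: Black enamel prism housing, 46 x 52 x 30 mm; leave alone. Origin: centre of its underside.
- advance_lever: Chrome film advance lever, 65 mm long, 8 mm high; leave alone. Origin: underside of its hub.
- camera_body: Black and chrome camera body standing upright, 137 mm wide, 35 mm thick, 84 mm high; leave alone. Origin: centre of its underside.
- screwdriver: Red-handled screwdriver, 150 mm long, lying flat, leave alone. Origin: at mid-length, on the desk under it.

How it is judged (in metres and radians):
On the way, in this order (a step that is already met when the one before it is completed fails the run):
1. the hook is swung clear (over 40 degrees) while the lid is still shut (value of joint latch_hook above 0.7 rad and value of joint lid_angle below 0.06 rad), for 0.2 s.
2. the lid is lifted by the fingers past 20 degrees (value of joint lid_angle above 0.35 rad and contact force between the fingers and chest_lid above 0.3 N), for 0.1 s.
At the end, for the whole second after the job is handed in: The lid stands still (under 0.1 rad/s) at 50 degrees, give or take 5, carried by the fingers (over 0.3 N) and by nothing else; the hook is still over 40 degrees clear; every other thing is within 25 mm of where it started (value of joint lid_angle between 0.785 and 0.96 rad and velocity of joint lid_angle between -0.1 and 0.1 rad/s and contact force between the fingers and chest_lid above 0.3 N and value of joint latch_hook above 0.7 rad and contact force between chest_lid and parts_cup below 0.1 N and contact force between chest_lid and helicoid below 0.1 N and contact force between chest_lid and prism_housing below 0.1 N and contact force between chest_lid and advance_lever below 0.1 N and contact force between chest_lid and camera_body below 0.1 N and contact force between chest_lid and screwdriver below 0.1 N and distance of each of parts_cup, helicoid, prism_housing, advance_lever, camera_body, screwdriver from where it was at the start of the episode below 0.025 m); the arm keeps its last pose, push and grip.
It fails at once if the lid is swung beyond 70 degrees (value of joint lid_angle above 1.222 rad).
It fails at once if another thing on the desk is shoved more than 25 mm (distance of any of parts_cup, helicoid, prism_housing, advance_lever, camera_body, screwdriver from where it was at the start of the episode above 0.025 m).
It also fails if it takes over 45 s, if anything falls off the work surface, if the arm or the gripper's body presses on something with over 40 N, if the wrist force passes 120 N, or if a joint passes its speed limit or range.

## Working session

There is one attempt and no reset: what is moved stays moved. The work goes in short steps, Python scripts to look and compute and a tool call to move; the robot and the scene stay as the last step left them, time stands still between calls to the robot, and variables do not carry over. Pictures are saved under pics/ and viewed, at most 10 in all, crops included, and the job is handed in when it is done.

Besides the shell and the picture viewer there is one more tool, called after "Emit:" as name(argument=value, ...) on one line, values as JSON. jog_arm: Moves the arm, as the interface text tells. Its arguments: {"type":"object","properties":{"plan":{"type":"array"},"jaw":{"type":"number"},"squeeze":{"type":"number"}},"required":["plan"]}

```bash
mkdir -p pics; cat > h.py <<'E'
import numpy as np, cv2
from rig import arm
from scipy.spatial.transform import Rotation as Ro
def cam(n):
    c=arm.calibration(n); f=210/np.tan(np.radians(c["vfov"])/2)
    if "R" in c and c["R"] is not None:
        R=np.array(c["R"]);t=np.array(c["t"])
    else:
        o=arm.get_obs();M=np.array(c["mount"]);Rt=Ro.from_rotvec(o["orientation"]).as_matrix()
        Rcw=Rt@M[:3,:3];p=Rt@M[:3,3]+np.array(o["tool_pos"]);R=Rcw.T;t=-R@p
    return dict(f=f,cx=c["cx"],cy=c["cy"],R=R,t=t,c=c)
def ray(k,uv):
    d=k["R"].T@np.array([(uv[0]-k["cx"])/k["f"],(uv[1]-k["cy"])/k["f"],1]);return -k["R"].T@k["t"],d/np.linalg.norm(d)
def onz(k,uv,z):
    o,d=ray(k,uv);return o+d*(z-o[2])/d[2]
def tri(*kuv):
    A=np.zeros((3,3));b=np.zeros(3);L=[ray(k,uv) for k,uv in kuv]
    for o,d in L:
        P=np.eye(3)-np.outer(d,d);A+=P;b+=P@o
    X=np.linalg.solve(A,b);return X,[np.linalg.norm((np.eye(3)-np.outer(d,d))@(X-o)) for o,d in L]
def proj(k,X):
    c=k["R"]@np.array(X)+k["t"];return k["f"]*c[:2]/c[2]+[k["cx"],k["cy"]]
E
python3 - <<'E'
from h import *
for n in("side","top"):
    im=arm.camera(n);cv2.imwrite(f"pics/{n}0.png",im[:,:,::-1])
    k=cam(n);print(n,k["f"],k["cx"],k["cy"],-k["R"].T@k["t"],k["c"].keys())
o=arm.get_obs();print(o["time_s"],o["orientation"],o["tool_pos"],arm.calibration("wrist"))
E
```

```text
side 474.1809167705875 276.30546967631835 212.8605637691442 [ 365.5699838  -959.45081936  845.38331027] dict_keys(['vfov', 'cx', 'cy', 'R', 't'])
top 511.37130280673745 279.22397358462484 207.32311164620663 [ 397.35227998  -15.87496602 1702.02276934] dict_keys(['vfov', 'cx', 'cy', 'R', 't'])
0.1 [-3.11670795e+00 -3.81898152e-01 -6.82002795e-05] [ 138.76597267 -557.57463535  230.50577807] {'vfov': 61.82617598064405, 'cx': 280.3891866570377, 'cy': 207.18216668364866, 'mount': array([[-4.91666640e-04, -9.53623764e-01, -3.01000789e-01,
         7.58348378e+01],
       [ 9.99999820e-01, -3.65722581e-04, -4.74765559e-04,
         2.63123896e-01],
       [ 3.42664935e-04, -3.01000968e-01,  9.53623773e-01,
        -1.42003634e+02],
       [ 0.00000000e+00,  0.00000000e+00,  0.00000000e+00,
         1.00000000e+00]])}
```

View pics/side0.png

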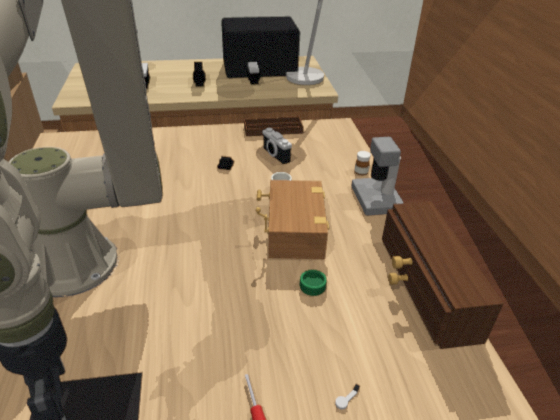

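View pics/top0.png

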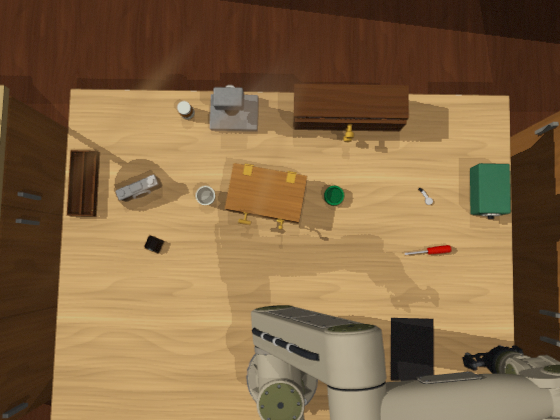

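The chest is in mid-desk: in the top view its lid spans about (225–307, 163–222), with the pull at (244,218) and the hook at (280,225). In the side view the pull is at (262,194) and the hook ball near (259,211). I'll enlarge both.

```bash
python3 - <<'E'
import cv2,numpy as np
a=cv2.imread("pics/top0.png")[155:240,215:320];b=cv2.imread("pics/side0.png")[165:270,240:345]
a=cv2.resize(a,None,fx=5,fy=5,interpolation=cv2.INTER_CUBIC)[:,:400]; b=cv2.resize(b[:85,:80],None,fx=5,fy=5,interpolation=cv2.INTER_CUBIC)
cv2.imwrite("pics/z.png",np.hstack([a,b]))
E
```

```text
(no output)
```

View pics/z.png

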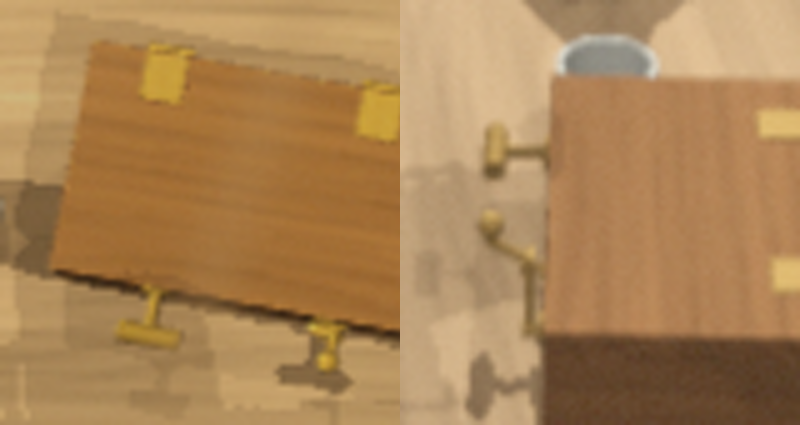

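Top crop: pull crossbar centre at zoom (150,333) and ball at (326,360). Side crop: crossbar at (495,150), ball at (490,223), and the lid's front corners at (552,78) and (543,337).

```bash
python3 - <<'E'
from h import *
T=lambda x,y:((x+.5)/5-.5+215,(y+.5)/5-.5+155)
S=lambda x,y:((x-400+.5)/5-.5+240,(y+.5)/5-.5+165)
kt,ks=cam("top"),cam("side")
p,e=tri((kt,T(150,333)),(ks,S(495,150)));print("pull",p,e)
b,e=tri((kt,T(326,360)),(ks,S(490,223)));print("ball",b,e)
c,e=tri((kt,T(52,268)),(ks,S(552,78)));print("FL corner",c,e)
print("RL",onz(kt,T(92,42),91)," FR side", onz(ks,S(543,337),91), "bar ends",onz(kt,T(118,327),83),onz(kt,T(182,340),83))
# fit chest pose (x,y,yaw) by reprojection-free lsq of points
from scipy.optimize import least_squares
M=np.array([[-105,50],[-103,-66],[-75,120],[75,120],[-75,-120]])
W=np.array([p[:2],b[:2],c[:2],onz(kt,T(92,42),91)[:2],onz(ks,S(543,337),91)[:2]])
f=lambda q:((M@np.array([[np.cos(q[2]),np.sin(q[2])],[-np.sin(q[2]),np.cos(q[2])]])+q[:2])-W).ravel()
r=least_squares(f,[500,0,-.2]);print(r.x,np.degrees(r.x[2]),r.fun.reshape(-1,2).round(1))
im=arm.camera("top")
hsv=cv2.cvtColor(im,cv2.COLOR_RGB2HSV)
print("cup",onz(kt,(205,196),50),"helicoid",onz(kt,(334,196),28),"housing",onz(kt,(154,244),30))
E
```

```text
pull [498.77299594 126.92562646  83.41979069] [np.float64(0.715905770190034), np.float64(0.7159057701900554)]
ball [482.25122713  14.14507219 116.98554938] [np.float64(0.5816665852599322), np.float64(0.5816665852600763)]
FL corner [539.30309185 190.00808724  87.54843856] [np.float64(0.005488806451370388), np.float64(0.005488806451470581)]
RL [684.47331101 168.51384437  91.        ]  FR side [500.65694804 -49.50296643  91.        ] bar ends [502.915909  147.3758659  83.       ] [495.48021213 106.43996791  83.        ]
[ 5.93814480e+02  6.07521012e+01 -1.54568980e-01] -8.856150195970653 [[-1.  -0.6]
 [-0.4 -2.7]
 [-1.1  0.9]
 [ 1.9 -0.7]
 [ 0.6  3.2]]
cup [581.22720154 261.3911916   50.        ] helicoid [ 591.98357172 -160.24971581   28.        ] housing [421.9391957  426.81959382  30.        ]
```

```bash
cat >> h.py <<'E'
Q=np.array([593.8,60.75,-.16])
def W(x,y,z,q=None):
    q=Q if q is None else q;c,s=np.cos(q[2]),np.sin(q[2]);return np.array([q[0]+c*x-s*y,q[1]+s*x+c*y,z])
def C(p,q=None):
    q=Q if q is None else q;c,s=np.cos(q[2]),np.sin(q[2]);d=np.array(p[:2])-q[:2];return np.array([c*d[0]+s*d[1],-s*d[0]+c*d[1],p[2]])
def go(x,y,z,yaw=None):
    "shift+turn from current measured pose to chest-frame point, tool down, tool x = chest x"
    o=arm.get_obs();R0=Ro.from_rotvec(o["orientation"]).as_matrix();yaw=Q[2] if yaw is None else yaw
    Rg=Ro.from_euler("z",yaw).as_matrix()@np.diag([1.,-1,-1])
    print((R0.T@(W(x,y,z)-o["tool_pos"])/1000).round(4),Ro.from_matrix(R0.T@Rg).as_rotvec().round(4))
E
python3 -c "
from h import *
go(-105,-20,190)"
```

```text
[ 0.4864 -0.5131  0.0414] [-1.400e-03  1.000e-04  4.038e-01]
```

Emit:
jog_arm(plan=[0.486,-0.513,0.041,0,0,0.404,0.486,-0.513,0.041,0,0,0.404,0.486,-0.513,0.041,0,0,0.404,0.486,-0.513,0.041,0,0,0.404,0.486,-0.513,0.041,0,0,0.404,0.486,-0.513,0.041,0,0,0.404,0.486,-0.513,0.041,0,0,0.404,0.486,-0.513,0.041,0,0,0.404], jaw=0)

```text
time_s: 0.82
tool_pos: [302.9, -266.4, 211.8]
orientation: [3.131, -0.253, 0.0]
contact_force: [1.8, 0.3, -0.7]
grip_width: -0.1
finger_force: 0.0
```

```bash
python3 -c "
from h import *
print(C(arm.get_obs()['tool_pos']));go(-105,-20,190)"
```

```text
[-235.08949187 -369.32444478  211.76607525]
[ 0.1298 -0.3494  0.0218] [ 0.     -0.0001 -0.001 ]
```

Emit:
jog_arm(plan=[0.13,-0.349,0.022,0,0,0,0.13,-0.349,0.022,0,0,0,0.13,-0.349,0.022,0,0,0,0.13,-0.349,0.022,0,0,0,0.13,-0.349,0.022,0,0,0,0.13,-0.349,0.022,0,0,0,0.13,-0.349,0.022,0,0,0,0.13,-0.349,0.022,0,0,0])

```text
time_s: 1.48
tool_pos: [466.1, 15.6, 192.2]
orientation: [-3.126, 0.225, -0.001]
contact_force: [-0.5, -0.6, 0.3]
grip_width: -0.1
finger_force: 0.0
```

Emit:
jog_arm(plan=[0.013,-0.035,0.002,0,0,0,0.013,-0.035,0.002,0,0,0,0.013,-0.035,0.002,0,0,0,0.013,-0.035,0.002,0,0,0])

```text
time_s: 1.82
tool_pos: [480.7, 26.3, 190.2]
orientation: [-3.114, 0.194, 0.0]
contact_force: [-0.5, 0.7, 0.3]
grip_width: -0.4
finger_force: 0.0
```

```bash
python3 - <<'E'
from h import *
o=arm.get_obs();print(C(o['tool_pos']),o['contact_force'])
k=cam("wrist");im=arm.camera("wrist");cv2.imwrite("pics/w1.png",im[:,:,::-1])
for p in([-105,50,83],[-103,-66,118],[-89,-58,83]):print(proj(k,W(*p)))
E
```

```text
[-106.20369215  -52.0111727   190.20153786] [-0.5459456   0.65765839  0.3418745 ]
[145.83483557 196.55685688]
[303.71847902 215.52937002]
[291.77131481 181.26253053]
```

View pics/w1.png

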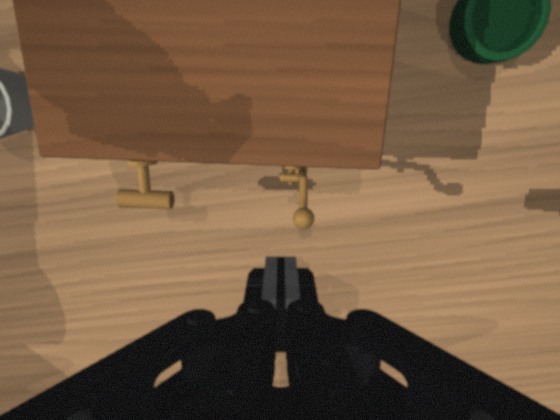

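The wrist view agrees with the fit: the pull is at (145,199) against a predicted (146,197), and the ball at (303,217) against (304,215.5). The pose is therefore good to about 1 mm. I still have to line up and descend left of the ball.

```bash
python3 -c "
from h import *
print(np.abs(arm.get_obs()['dq']).max());go(-105,-30,140)"
```

```text
0.013553597679776262
[ 0.0021 -0.0212  0.0508] [-0.0211  0.0016  0.0346]
```

Emit:
jog_arm(plan=[0.002,-0.021,0.02,-0.021,0,0.035,0.002,-0.021,0.04,-0.021,0,0.035,0.002,-0.021,0.051,-0.021,0,0.035,0.002,-0.021,0.051,-0.021,0,0.035])

```text
time_s: 2.2
tool_pos: [480.6, 23.5, 137.9]
orientation: [-3.115, 0.202, 0.006]
contact_force: [-0.4, -0.5, 0.8]
grip_width: -0.1
finger_force: 0.0
```

```bash
python3 -c "
from h import *
print(C(arm.get_obs()['tool_pos']));go(-105,-30,72);go(-105,-107,72)"
```

```text
[-105.85567442  -54.77059842  137.9054324 ]
[ 0.002  -0.0235  0.0664] [-0.0192  0.0056  0.0305]
[-0.0004  0.0535  0.0649] [-0.0192  0.0056  0.0305]
```

```bash
python3 -c "
from h import *
o=arm.get_obs();print(np.round(o['joint_pos'],3),np.round(o['joint_efforts'],1))"
```

```text
[-0.13   0.187 -0.356  1.033  0.019  3.141] [  0.1 -38.7  28.1  -0.7   0.1  -0. ]
```

Joint 6 is at its limit, so I'll take the equivalent half-turned grasp, raising first.

Emit:
jog_arm(plan=[0,0,-0.04,0,0,-0.12,0,0,-0.05,0,0,-0.24,0,0,-0.05,0,0,-0.36,0,0,-0.05,0,0,-0.48,0,0,-0.05,0,0,-0.6,0,0,-0.05,0,0,-0.72,0,0,-0.05,0,0,-0.84,0,0,-0.05,0,0,-0.96])

```text
time_s: 2.87
tool_pos: [482.9, 22.6, 191.2]
orientation: [-2.855, -1.27, -0.016]
contact_force: [-0.3, 0.6, -0.2]
grip_width: 0.2
finger_force: 0.0
```

Emit:
jog_arm(plan=[0,0,0,0,0,-0.12,0,0,0,0,0,-0.24,0,0,0,0,0,-0.36,0,0,0,0,0,-0.48,0,0,0,0,0,-0.6,0,0,0,0,0,-0.72,0,0,0,0,0,-0.84,0,0,0,0,0,-0.96])

```text
time_s: 3.53
tool_pos: [482.9, 22.6, 191.2]
orientation: [-1.95, -2.451, -0.026]
contact_force: [0.9, 0.2, -0.6]
grip_width: -0.1
finger_force: 0.0
```

```bash
python3 -c "
from h import *
print(C(arm.get_obs()['tool_pos']),arm.get_obs()['joint_pos'][5]);go(-105,-30,150,Q[2]+np.pi)"
```

```text
[-103.41746186  -55.34502258  191.23007175] 1.2126338453167906
[0.0233 0.0078 0.0417] [ 0.017  -0.0116 -1.1843]
```

Emit:
jog_arm(plan=[0.023,0.008,0,0.017,-0.012,-1.184,0.023,0.008,0,0.017,-0.012,-1.184,0.023,0.008,0,0.017,-0.012,-1.184,0.023,0.008,0,0.017,-0.012,-1.184,0.023,0.008,0,0.017,-0.012,-1.184,0.023,0.008,0,0.017,-0.012,-1.184,0.023,0.008,0,0.017,-0.012,-1.184,0.023,0.008,0,0.017,-0.012,-1.184])

```text
time_s: 4.2
tool_pos: [485.7, 46.8, 191.7]
orientation: [-0.538, -3.094, -0.004]
contact_force: [0.2, -0.2, -0.0]
grip_width: -0.0
finger_force: 0.0
```

```bash
python3 -c "
from h import *
print(C(arm.get_obs()['tool_pos']),arm.get_obs()['joint_pos'][5]);go(-105,-30,135,Q[2]+np.pi)"
```

```text
[-104.50014995  -31.01768542  191.69442026] 0.273820387977818
[0.0006 0.0008 0.0567] [ 0.0024 -0.0016 -0.1842]
```

Emit:
jog_arm(plan=[0.001,0.001,0.03,0.002,-0.002,-0.1,0.001,0.001,0.06,0.002,-0.002,-0.184,0.001,0.001,0.09,0.002,-0.002,-0.184,0.001,0.001,0.12,0.002,-0.002,-0.184,0.001,0.001,0.12,0.002,-0.002,-0.184,0.001,0.001,0.12,0.002,-0.002,-0.184])

```text
time_s: 4.7
tool_pos: [483.5, 48.7, 70.5]
orientation: [-0.26, -3.127, -0.001]
contact_force: [0.7, -0.7, 0.4]
grip_width: -0.1
finger_force: 0.0
```

```bash
python3 -c "
from h import *
print(C(arm.get_obs()['tool_pos']),arm.get_obs()['joint_pos'][5]);go(-105,-107,71,Q[2]+np.pi)"
```

```text
[-106.9540384   -29.41738334   70.45472241] 0.10075162833542858
[-0.0024 -0.0776 -0.0006] [ 0.0002 -0.0038 -0.006 ]
```

Emit:
jog_arm(plan=[-0.001,-0.016,0,0,0,0,-0.001,-0.03,0,0,0,0,-0.001,-0.044,0,0,0,0,-0.001,-0.058,0,0,0,0,-0.001,-0.072,0,0,0,0,-0.001,-0.085,0,0,0,0,-0.001,-0.085,0,0,0,0,-0.001,-0.085,0,0,0,0])

```text
time_s: 5.37
tool_pos: [473.3, -35.6, 72.7]
orientation: [0.261, 3.128, 0.0]
contact_force: [-0.1, -0.6, -0.3]
grip_width: 0.1
finger_force: 0.1
```

```bash
python3 - <<'E'
from h import *
print(C(arm.get_obs()['tool_pos']))
t=arm.camera("wrist");s=arm.camera("side")[165:270,240:345]
cv2.imwrite("pics/c2.png",np.hstack([cv2.resize(t,(420,315)),cv2.resize(s,(315,315),interpolation=cv2.INTER_CUBIC)])[:,:,::-1])
E
```

```text
[-103.5732837  -114.32063164   72.69782747]
```

View pics/c2.png

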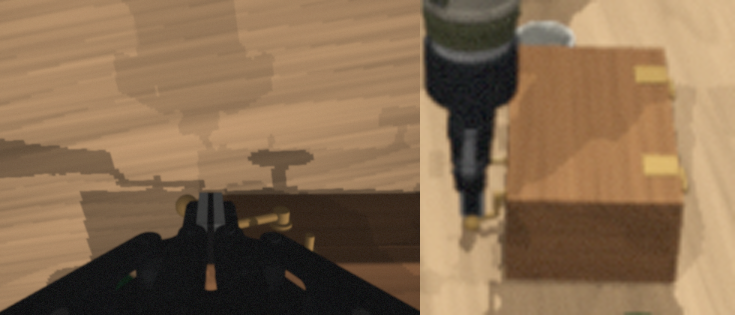

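The wrist view shows the ball at about (183,205), pushed ahead of the fingertips with the rod lying over. In the side view the hook lies well over to the right. Next I'll rise, open the jaw and go above the pull.

```bash
python3 -c "
from h import *
go(-105,50,150,Q[2]+np.pi)"
```

```text
[ 0.0016  0.1636 -0.078 ] [ 0.0002  0.0015 -0.0048]
```

Emit:
jog_arm(plan=[0.001,0.005,-0.03,0,0,0,0.001,0.012,-0.07,0,0,0,0.001,0.04,-0.08,0,0,0,0.001,0.08,-0.08,0,0,0,0.001,0.12,-0.08,0,0,0,0.002,0.164,-0.08,0,0,-0.005,0.002,0.164,-0.08,0,0,-0.005,0.002,0.164,-0.08,0,0,-0.005], jaw=0.08, squeeze=60)

```text
time_s: 6.13
tool_pos: [496.8, 130.3, 150.9]
orientation: [-0.241, -3.132, -0.001]
contact_force: [0.2, -0.9, -0.3]
grip_width: 79.9
finger_force: 0.0
```

```bash
python3 - <<'E'
from h import *
o=arm.get_obs();print(C(o['tool_pos']),o['grip_width']);go(-105,50,66,Q[2]+np.pi)
k=cam("wrist");im=arm.camera("wrist");s=arm.camera("side")[165:270,240:345]
for p in([-105,30,83],[-105,70,83],[-103,-66-63,75]):print(proj(k,W(*p))*.75)
cv2.imwrite("pics/c3.png",np.hstack([cv2.resize(im,(420,315)),cv2.resize(s,(315,315),interpolation=cv2.INTER_CUBIC)])[:,:,::-1])
E
```

```text
[-106.87175053   53.17444307  150.93383439] 79.8973468478894
[-0.0019 -0.0032  0.0849] [ 0.0005 -0.0004  0.0062]
[183.8416386  170.50136937]
[230.74701847 170.73538903]
[  4.48842376 168.494772  ]
```

View pics/c3.png

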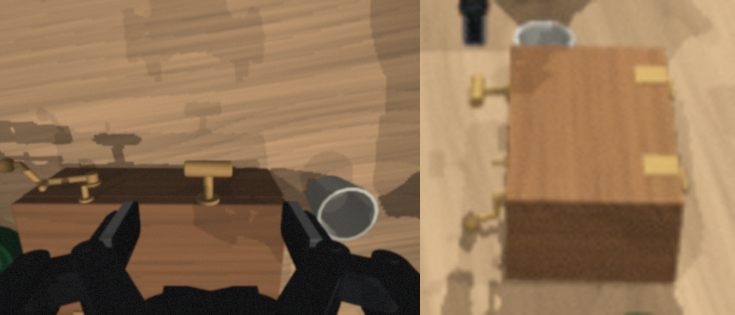

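The hook is clear, with its ball at (5,165). The pull spans (185–232,170), as predicted. I'll descend and grip.

Emit:
jog_arm(plan=[-0.002,-0.003,0.03,0,0,0.006,-0.002,-0.003,0.06,0,0,0.006,-0.002,-0.003,0.088,0,0,0.006,-0.002,-0.003,0.088,0,0,0.006,-0.002,-0.003,0.088,0,0,0.006])

```text
time_s: 6.65
tool_pos: [496.7, 122.7, 61.7]
orientation: [-0.263, -3.126, 0.0]
contact_force: [0.6, -0.8, 0.4]
grip_width: 80.0
finger_force: 0.0
```

Emit:
jog_arm(plan=[0,0,0,0,0,0,0,0,0,0,0,0,0,0,0,0,0,0,0,0,0,0,0,0,0,0,0,0,0,0,0,0,0,0,0,0], jaw=0.02, squeeze=60)

```text
time_s: 7.15
tool_pos: [500.7, 127.8, 65.7]
orientation: [0.256, 3.127, 0.014]
contact_force: [-1.8, 11.7, 8.9]
grip_width: 38.3
finger_force: 59.4
```

```bash
python3 - <<'E'
from h import *
o=arm.get_obs();p=C(o['tool_pos']);print(p,o['grip_width'],o['finger_force'],o['contact_force'])
R=Ro.from_rotvec(o["orientation"]).as_matrix()
# tool-frame shifts along the lid arc about hinge (bar centre)
g=lambda a:np.array([75-180*np.cos(a)+8*np.sin(a),0,75+180*np.sin(a)+8*np.cos(a)])
Rc=Ro.from_euler("z",Q[2]).as_matrix()
for d in np.arange(2.5,51,2.5):print(d,(R.T@Rc@(g(np.radians(d))-g(0))/1000).round(4))
E
```

```text
[-102.60879612   51.39750039   65.69331083] 38.29102466327799 59.37434434890747 [-1.77309611 11.68059622  8.86504413]
2.5 [-0.0005  0.0001 -0.0078]
5.0 [-0.0014  0.0002 -0.0157]
7.5 [-0.0027  0.0002 -0.0234]
10.0 [-0.0042  0.0003 -0.0311]
12.5 [-0.0061  0.0004 -0.0387]
15.0 [-0.0084  0.0005 -0.0463]
17.5 [-0.0109  0.0005 -0.0537]
20.0 [-0.0138  0.0006 -0.061 ]
22.5 [-0.017   0.0007 -0.0682]
25.0 [-0.0205  0.0008 -0.0752]
27.5 [-0.0243  0.0009 -0.0821]
30.0 [-0.0284  0.0009 -0.0888]
32.5 [-0.0328  0.001  -0.0953]
35.0 [-0.0375  0.0011 -0.1017]
37.5 [-0.0425  0.0012 -0.1078]
40.0 [-0.0477  0.0012 -0.1137]
42.5 [-0.0531  0.0013 -0.1193]
45.0 [-0.0588  0.0014 -0.1247]
47.5 [-0.0648  0.0014 -0.1299]
50.0 [-0.0709  0.0015 -0.1348]
```

Emit:
jog_arm(plan=[-0.003,0.005,-0.004,0,0,0,-0.003,0.005,-0.004,0,0,0,-0.003,0.005,-0.004,0,0,0])

```text
time_s: 7.4
tool_pos: [500.7, 128.0, 67.0]
orientation: [-0.26, -3.128, 0.001]
contact_force: [-3.4, -4.6, -1.2]
grip_width: 38.7
finger_force: 60.7
```

Emit:
jog_arm(plan=[-0.0005,0,-0.008,0,0,0,-0.0014,0,-0.0157,0,0,0,-0.0027,0,-0.0234,0,0,0,-0.0042,0,-0.0311,0,0,0,-0.0061,0,-0.0387,0,0,0,-0.0084,0,-0.0463,0,0,0,-0.0084,0,-0.0463,0,0,0])

```text
time_s: 7.98
tool_pos: [511.1, 126.3, 114.8]
orientation: [0.261, 3.13, -0.002]
contact_force: [-2.2, -6.2, -3.8]
grip_width: 38.2
finger_force: 60.7
```

```bash
python3 - <<'E'
from h import *
o=arm.get_obs();print(C(o['tool_pos']),o['contact_force'])
s=arm.camera("side")[120:270,220:360];w=arm.camera("wrist")
cv2.imwrite("pics/c4.png",np.hstack([cv2.resize(w,(400,300)),cv2.resize(s,(280,300),interpolation=cv2.INTER_CUBIC)])[:,:,::-1])
E
```

```text
[-92.07123529  51.5567343  114.83805106] [-2.16348392 -6.20823906 -3.82478617]
```

View pics/c4.png

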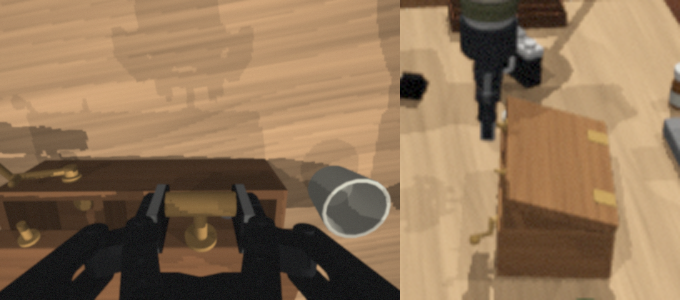

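The lid is rising with the bar held between the pads, at about 15° so far. I'll continue along the arc.

Emit:
jog_arm(plan=[-0.0025,-0.001,-0.0074,0,0,0,-0.0054,-0.001,-0.0147,0,0,0,-0.0086,-0.001,-0.0219,0,0,0,-0.0121,-0.001,-0.0289,0,0,0,-0.0159,-0.001,-0.0358,0,0,0,-0.02,-0.001,-0.0425,0,0,0,-0.0244,-0.001,-0.049,0,0,0,-0.0291,-0.001,-0.0554,0,0,0])

```text
time_s: 8.75
tool_pos: [540.1, 121.5, 168.8]
orientation: [0.26, 3.131, 0.002]
contact_force: [5.8, -0.1, -9.9]
grip_width: 38.5
finger_force: 61.2
```

Emit:
jog_arm(plan=[-0.005,0,-0.0061,0,0,0,-0.0102,0,-0.012,0,0,0,-0.0156,0,-0.0176,0,0,0,-0.0213,0,-0.023,0,0,0,-0.0273,0,-0.0282,0,0,0,-0.0334,0,-0.0331,0,0,0,-0.0334,0,-0.0331,0,0,0,-0.0334,0,-0.0331,0,0,0])

```text
time_s: 9.42
tool_pos: [572.3, 116.3, 201.4]
orientation: [-0.259, -3.13, -0.003]
contact_force: [3.8, 3.5, -8.7]
grip_width: 38.6
finger_force: 62.0
```

```bash
python3 - <<'E'
from h import *
o=arm.get_obs();p=C(o['tool_pos']);print(p,o['contact_force'],o['grip_width'],o['finger_force'])
d=np.array([p[0]-75,p[2]+18-75]);print(np.hypot(*d),np.degrees(np.arctan2(d[1],-d[0]))-2.54)
s=arm.camera("side")[60:270,200:370];w=arm.camera("wrist")
cv2.imwrite("pics/c5.png",np.hstack([cv2.resize(w,(400,300)),cv2.resize(s,(340,420),interpolation=cv2.INTER_CUBIC)[60:360]])[:,:,::-1])
E
```

```text
[-30.04983894  51.46496266 201.38514807] [ 3.79179316  3.50206261 -8.65273896] 38.60226159454701 61.9968044757843
178.55682469620984 51.42160823121042
```

View pics/c5.png

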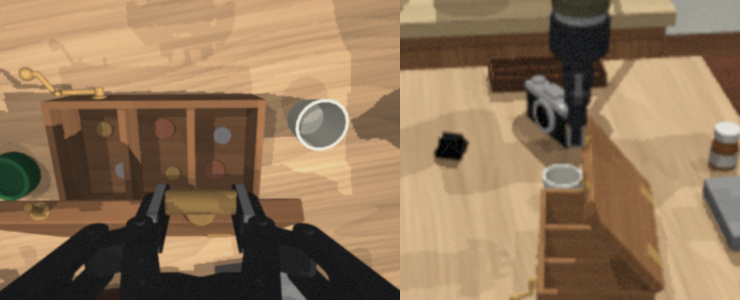

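The lid stands open at about 50–51° with the bar between the pads; the hook lies over and nothing else has moved. I'll hold for a moment and confirm it's at rest.

Emit:
jog_arm(plan=[0,0,0,0,0,0,0,0,0,0,0,0,0,0,0,0,0,0,0,0,0,0,0,0,0,0,0,0,0,0,0,0,0,0,0,0,0,0,0,0,0,0,0,0,0,0,0,0])

```text
time_s: 10.18
tool_pos: [571.8, 116.4, 201.0]
orientation: [-0.259, -3.129, -0.003]
contact_force: [4.1, 4.4, -8.6]
grip_width: 38.3
finger_force: 61.9
```

```bash
python3 - <<'E'
from h import *
o=arm.get_obs();p=C(o['tool_pos']);d=np.array([p[0]-75,p[2]+18-75]);a=np.degrees(np.arctan2(d[1],-d[0]))-2.54
print(p,a,np.abs(o['dq']).max(),o['finger_force'])
if 47.5<a<53 and np.abs(o['dq']).max()<.03 and o['finger_force']>30: print(arm.finish_job())
E
```

```text
[-30.59251839  51.45474057 201.00966595] 51.209932052063465 0.0011983922024412365 61.945454478263855
the job is handed in; nothing more can be done
None
```

The job is handed in: the hook is swung well clear to the right (roughly 65–70° by estimate), the lid is held still at about 51° by the fingers on its pull with a 62 N grip, and nothing else on the desk was touched; the hand-in returned no pass/fail result.

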